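# Still a swinging dip basket over the rinse bowl

### The job

Take the brass dip basket off its drip stand by the wooden grip, carry it across and bring it to hang still over the middle of the white rinse bowl, clear above the rim, for at least three seconds. Then lower it until its bottom is well inside the bowl without touching it, keep it hanging still there, in the middle, for another three seconds, and finish while holding it there. The basket swings as soon as it comes off the ledge: stop the swing only by moving the grip; once it is off the ledge the basket must not touch anything, and leave the other things on the bench alone.

Things in the scene. Friction and masses are not known exactly. Their poses are not given: they have to be found in the camera images.
- stand: fixed steel drip stand on a wooden base 170 by 270 mm, 10 mm thick. Origin on the table right under the parked grip. A column (34 by 24 mm, at y = -128 mm) carries a fork of two level prongs along y, tops at 258 mm, 20 mm apart, ending at y = +30 mm; the fork is open towards +y
- stand_pocket (a point): 258 mm above the stand's origin, on the prongs: floor of a square pocket 48 by 46 mm inside, walls 5 mm thick and 24 mm high (tops at 282 mm; a 24 mm wide gap in the +y wall). The grip's foot sits in it: lift the grip straight up by more than 24 mm (35 to 40 mm is good), then take it out towards the stand's +y, the basket's rod running between the prongs. Axes as the stand's
- stand_ledge (a point): middle of the front top edge of the upright steel ledge at the stand's foot (70 mm along x, 6 mm thick, top 36 mm above the table, front face at y = +23.6 mm of the stand). It keeps the parked basket leaning out towards +y; when the grip has risen about 13 mm the basket slips off and starts to swing over it
- grip: loose wooden grip of the basket, 0.12 kg: square foot 44 by 44 by 24 mm high, above it a square neck 30 by 30 mm up to 72 mm above the origin. Origin: centre of the foot's underside. z up; x, y parallel to its sides, and to the stand's x, y when parked. Grasp the neck from above, fingers closing along y, TCP about 48 mm above the origin, so that the fingertips stay above the pocket's walls
- basket: brass basket (round pail 60 mm across, 50 mm high, cast rings fixed in it) on a stiff 6 mm steel rod, 0.35 kg nominal. Origin: its hinge in the grip, 8 mm below the grip's origin, axis x, so it swings only in the grip's y-z plane, with little friction (dies out in over a minute). Turned by +t about x its bottom is displaced to the grip's +y. Parked at about +0.25 rad
- basket_base (a point): centre of the basket's flat underside, 225 mm below the hinge along the rod; z runs up the rod. The basket swings about its hinge like a simple pendulum of 213 mm (period about 0.93 s), whatever its mass
- bowl: fixed white ceramic rinse bowl, 46 mm high, 160 mm across at the rim (walls 4 mm; about 150 mm inside at half height), floor 8 mm thick. Origin: centre of its underside, on the table. In the end the basket's underside should be about 25 mm above the table
- dish_a: small loose bead dish, 52 mm across, 20 mm high, between stand and bowl; origin under its centre; leave alone
- dish_b: loose bead dish, 76 mm across, 30 mm high, near the robot; origin under its centre; leave alone
- dish_c: loose bead dish, 72 mm across, 30 mm high, far side; origin under its centre; leave alone
- dish_d: loose bead dish, 84 mm across, 32 mm high, far side; origin under its centre; leave alone
- brass_cup: loose brass cup, 72 mm across, 42 mm high, far side; origin under its centre; leave alone
- cork_jar: loose corked glass jar, 44 mm across, 65 mm high, far side; leave alone
- pliers: loose pliers lying flat, 14 mm high, far side; leave alone
Not all that is in view belongs to the job. What is shaped like the bowl but turquoise is not meant.

How it is judged:
On the way, in this order (a step that is already met when the one before it is completed fails the run):
1. the basket is out of the stand, hanging from the grip (y of grip in the frame of stand above 0.08 m and height (world z) of basket_base above 0.05 m), for 0.1 s.
2. the basket hangs still over the middle of the bowl, above the rim, for 2 s: its underside stays within 15 mm of the bowl's axis and within 0.1 rad of level (horizontal distance between basket_base and bowl below 0.015 m and angle between basket_base's own z axis and vertical below 0.1 rad and height (world z) of basket_base above 0.048 m), for 2 s.
3. the basket hangs still inside the bowl for 2 s, underside at least 8 mm below the rim and within 15 mm of the bowl's axis (horizontal distance between basket_base and bowl below 0.015 m and angle between basket_base's own z axis and vertical below 0.1 rad and height (world z) of basket_base below 0.038 m), for 2 s.
At the end, for the whole second after the job is handed in: held by its grip, the basket hangs still in the bowl without touching it: underside 10 to 38 mm above the table, within 15 mm of the bowl's axis and 0.1 rad of level throughout the last second (all of step 3 and height (world z) of basket_base above 0.01 m and contact force between basket and bowl below 0.3 N and contact force between the fingers and grip above 2 N); the arm keeps its last pose, push and grip.
It fails at once if the basket touches the bowl (contact force between basket and bowl above 0.5 N).
It fails at once if the basket, out of the stand, touches anything (contact force between basket and anything else above 0.5 N and y of grip in the frame of stand above 0.02 m).
It fails at once if the robot touches the basket instead of the grip (contact force between basket and the fingers above 0.5 N or contact force between basket and the arm above 0.5 N).
It fails at once if the basket touches the stand again after it has swung off the ledge (contact force between basket and stand above 0.5 N and (angle between basket_base's own z axis and vertical below 0.15 rad or height (world z) of basket_base above 0.06 m or y of grip in the frame of stand above 0.02 m)).
It fails at once if another thing on the bench is disturbed (distance of any of dish_a, dish_b, dish_c, dish_d, brass_cup, cork_jar, pliers from where it was at the start of the episode above 0.015 m).
It also fails if it takes over 58 s, if anything falls off the work surface, if the arm or the gripper's body presses on something with over 40 N, if the wrist force passes 120 N, or if a joint passes its speed limit or range.

### The arm

A 6-joint arm with a two-finger parallel gripper is mounted at the origin on the work surface. World frame = base frame: x ahead of the robot, y to its left, z up, the work surface at z = 0. Lengths are in m, angles in rad, forces in N, time in s.
With the tool pointing down it reaches from about 0.35 to 0.85 m from the base axis. Payload 8.1 kg.
Tool frame: the origin (TCP) lies between the finger pads, 19 mm behind the fingertips; this is the grasp point; z points along the fingers, y is the line along which they close (so a half turn about z gives the same grasp; the last joint's range is limited). The gripper opens to 93 mm and grips with 3 to 60 N. Pads are 15 mm wide; open, the fingers measure 128 mm over their backs; the gripper's body (75 mm by 188 mm) begins 65 mm behind the grasp point.
Start: joints at [-1.409, 0.13, 1.488, -0, 1.523, -0.085], TCP at [0.147, -0.582, 0.237] pointing down, gripper open.
Joint ranges: [-2.96, 2.96], [-0.89, 2.26], [0.02, 2.5], [-1.34, 4.48], [0, 2.73], [-2.66, 2.66]. Speed limits (rad/s): [2.39, 2.39, 2.79, 3.14, 3.14, 3.14].

### API

Orientations are given as a rotation vector (axis times angle).
In Python, from plant import robot gives the robot as it stands.
- The arm moves only by the tool apply_moves, never from a script. Its arguments are lists of equal length, an entry for each row: "delta_pos": the shift along the tool's x, y, z in cm, a list of three; "twist": the turn about the tool's z in rad. A call has 1 to 8 rows; each row shifts and turns the commanded pose from where the row before left it, along the tool's axes as they then stand; what a row does not reach is not made up. A row lasts 1/8 s, in which the tool goes at most 62.5 mm and 10.7 degrees, less where a joint would pass 70% of its speed; a pose out of reach is approached as far as the arm can. A call with a gripper value outside its range is refused whole. "gripper" is the finger opening in cm, from 0 to 9.3, set as the call begins (left out, the last holds). The fingers move at their own pace and stop on an object; "squeeze" is the grip in N (left out, the last holds). Time passes only in rows, so rows that do not move let the fingers close. It gives the time, the measured TCP pose, the force, the opening and the grip force at its end, in the units of the state.
- robot.read_state(): the state, without advancing time (a new reading comes with each control period).
- robot.read_camera(name): name is "scene" or "top" or "wrist"; returns a dict with "frame" (400x640x3 uint8, red, green, blue), "vertical_fov" (degrees; the focal length in pixels is half the picture's height over the tangent of half this angle, whatever the lens; pixels are square), "cx", "cy" (the principal point, pixels), "R" (3x3) and "t" (3): a world point X has camera coordinates R X + t. Camera axes: x right, y down, z forward; pixel columns grow to the right and rows downward; lengths in m; the calibration is good to about 2 mm. A picture is of the moment at which its call begins. There is no depth.
- robot.close_job(): hands the job in; it is judged then, once.
The state is a dict: "t": time; "q": joint angles; "dq": joint speeds; "joint_torque": joint torques, N m; "tool_pos": TCP position; "orientation": TCP orientation; "force": force on the tool from outside, world axes, zero at the start; "wrist_torque": the same for the moment, N m; "opening": finger opening in m; "gripper_force": force on a finger pad.
Only numpy, scipy, OpenCV 4.12 (cv2) and the standard library are available. Lean on these libraries where they do the work, as an engineer would, in place of code of your own. Each camera call takes 0.05 s, during which the arm holds its last target. There are 200 camera calls.

## Working session

There is one attempt and no reset: what is moved stays moved. The work goes in short steps, Python scripts to look and compute and a tool call to move; the robot and the scene stay as the last step left them, time stands still between calls to the robot, and variables do not carry over. Pictures are saved under pics/ and viewed, at most 10 in all, crops included, and the job is handed in when it is done.

Besides the shell and the picture viewer there is one more tool, called after "Emit:" as name([rows], argument=value, ...), one row to a line, values as JSON. apply_moves: Moves the arm, as the interface text tells. Its arguments: {"type":"object","properties":{"delta_pos":{"type":"array"},"twist":{"type":"array"},"gripper":{"type":"number"},"squeeze":{"type":"number"}},"required":["delta_pos","twist"]}

```bash
mkdir -p pics; cat > h.py <<'E'
import numpy as np, cv2
from plant import robot
def cam(n,save=None):
    c=robot.read_camera(n); im=c["frame"]; c["f"]=200/np.tan(np.radians(c["vertical_fov"])/2)
    c["R"]=np.array(c["R"]);c["t"]=np.array(c["t"])
    if save: cv2.imwrite("pics/"+save,cv2.cvtColor(im,cv2.COLOR_RGB2BGR))
    return c
def ray(c,u,v):
    d=c["R"].T@np.array([(u-c["cx"])/c["f"],(v-c["cy"])/c["f"],1]); o=-c["R"].T@c["t"]
    return o,d
def onz(c,u,v,z):
    o,d=ray(c,u,v); return o+d*(z-o[2])/d[2]
def proj(c,X):
    p=c["R"]@np.array(X)+c["t"]; return p[:2]/p[2]*c["f"]+[c["cx"],c["cy"]]
E
python3 - <<'E'
from h import *
for n in("top","scene"):
    c=cam(n,n+"1.png"); np.savez(n+"1.npz",**c); print(n,-c["R"].T@c["t"],c["vertical_fov"],c["cx"],c["cy"],c["R"].round(2).tolist())
s=robot.read_state(); print(s)
E
ls
```

```text
top [0.33623294 0.05600168 1.04992471] 49.69019503576125 317.173548241226 199.97576285850306 [[0.1, -0.99, 0.0], [-0.97, -0.1, -0.22], [0.22, 0.02, -0.98]]
scene [ 1.11095278 -0.5754772   0.901122  ] 46.94380080106789 313.76136343770247 198.10773891729391 [[0.74, 0.68, -0.0], [0.43, -0.47, -0.77], [-0.52, 0.56, -0.64]]
{'t': 0.1, 'q': array([-1.40939582e+00,  1.31058397e-01,  1.48914952e+00,  3.08342702e-06,
        1.52303493e+00, -8.54008314e-02]), 'dq': array([ 0.00051204, -0.00223291, -0.00248273, -0.00041531,  0.00311154,
        0.00060124]), 'joint_torque': array([ 2.98661425e-04, -5.61342824e+01, -4.93094909e+01,  7.69151025e-02,
        2.91385391e-02, -7.65959703e-05]), 'tool_pos': array([ 0.14652626, -0.58133412,  0.23652007]), 'orientation': array([-3.11606678e+00, -3.86488264e-01,  9.35931176e-05]), 'force': array([-0.09130704,  0.4818392 ,  0.4954689 ]), 'wrist_torque': array([ 0.01206442, -0.01079525, -0.02029018]), 'gripper_force': 0.0, 'opening': 0.0928151458303175}
h.py
pics
scene1.npz
top1.npz
```

View pics/top1.png

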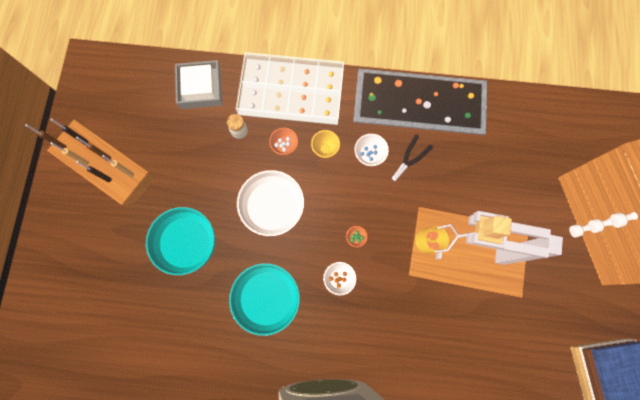

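View pics/scene1.png

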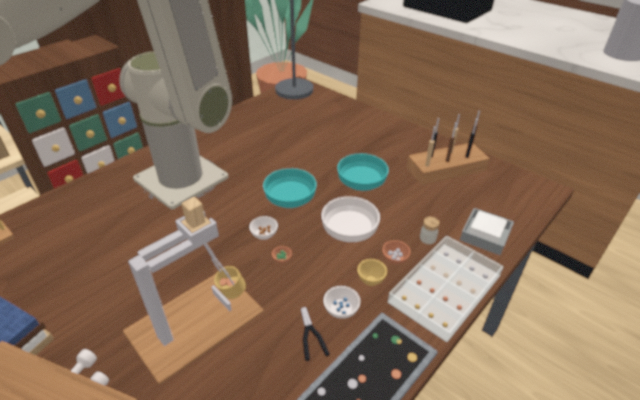

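The grip candidates are the wooden block on the fork (top 492,229; scene 193,213), the knife block (100,160) and the boards at right. I choose the block on the fork. The bowl candidates are white (270,203) and turquoise (180,241) and (264,299), plus white dishes (372,150) and (340,279). I choose the white bowl. A close crop will check this.

```bash
python3 - <<'E'
from h import *
a=cv2.imread("pics/top1.png")[190:310,400:570]; b=cv2.imread("pics/scene1.png")[190:350,110:270]
a=cv2.resize(a,None,fx=4,fy=4,interpolation=cv2.INTER_CUBIC)[:480]; b=cv2.resize(b,(480,480),interpolation=cv2.INTER_CUBIC)
cv2.imwrite("pics/crop1.png",cv2.resize(np.hstack([a[:,:500][:, :],b])[:, :],(800,392)))
E
python3 - <<'E'
from h import *
for n in("top","scene"):
    c=dict(np.load(f"{n}1.npz")); hsv=cv2.cvtColor(c["frame"],cv2.COLOR_RGB2HSV)
    # bowl white
    m=((hsv[...,1]<45)&(hsv[...,2]>165)).astype(np.uint8)
    k,l,s,ce=cv2.connectedComponentsWithStats(m)
    for i in range(1,k):
        if s[i,4]>800:
            cn=max(cv2.findContours((l==i).astype(np.uint8),0,1)[0],key=cv2.contourArea)
            P=np.array([onz(c,u,v,.046)[:2] for u,v in cn[:,0].astype(float)])
            (x,y),r=cv2.minEnclosingCircle(P.astype(np.float32)); print(n,s[i],ce[i].round(1),"circ",round(x,4),round(y,4),round(r,4))
E
```

```text
top [ 236   55  108   69 5416] [290.2  90.2] circ 0.8406 0.1741 0.1487
top [ 180   64   39   38 1320] [198.5  82.8] circ 0.8311 0.409 0.0665
top [ 237  171   67   65 3363] [270.5 202.8] circ 0.5415 0.1898 0.0796
top [ 443  223  120   41 1891] [521.9 244.5] circ 0.4993 -0.3617 0.1407
scene [ 248    0   37   63 1253] [265.6  35. ] circ -0.7292 1.0065 0.4437
scene [ 360    0  280   83 8527] [533.7  31.6] circ 0.1611 1.776 0.7545
scene [ 134  157   93   49 1458] [179.7 183. ] circ 0.044 -0.0238 0.1408
scene [ 321  197   59   44 1982] [350.2 217.5] circ 0.5483 0.183 0.0895
scene [469 210  38  32 810] [488.1 225.7] circ 0.8418 0.4101 0.0615
scene [129 230  63  41 821] [158.6 251.3] circ 0.27 -0.242 0.0788
scene [ 389  237  114  104 5875] [444.4 288.2] circ 0.864 0.1588 0.1588
scene [323 286  37  31 840] [341.3 300.6] circ 0.7123 -0.0505 0.0434
```

View pics/crop1.png

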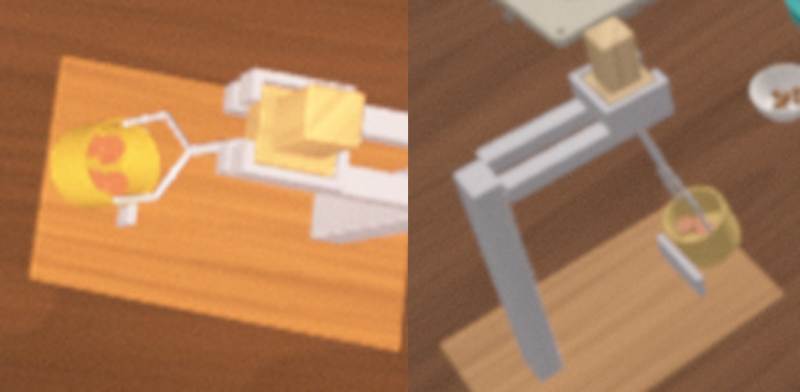

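The crop confirms it. The wooden grip sits in the pocket of the steel fork, with neck top centre near top (502,226) and scene (193,204). The fork opens toward the basket at image left, which is world +y. The bowl rim radius of 0.0796 m matches the given 160 mm.

```bash
python3 - <<'E'
from h import *
T=dict(np.load("top1.npz"));S=dict(np.load("scene1.npz"))
print("neck top on z=.33:",onz(T,502,225.8,.33),onz(S,192.9,203.9,.33))
o1,d1=ray(T,502,225.8);o2,d2=ray(S,192.9,203.9)
A=np.stack([d1,-d2],1);k=np.linalg.lstsq(A,o2-o1,rcond=None)[0];print("tri",o1+k[0]*d1,o2+k[1]*d2)
# base corners from crop
for uv in [(62,57),(32,276),(398,350)]:
    print(onz(T,400+uv[0]/3.265,190+uv[1]/3.265,.01)[:2])
# base mask
h=cv2.cvtColor(T["frame"],cv2.COLOR_RGB2HSV); print(h[290,480],h[255,480],h[320,480],h[228,505],h[218,440])
m=((h[...,2]>170)&(h[...,1]>90)&(h[...,0]<20)).astype(np.uint8); m[:,:400]=0;m[:,550:]=0
c=max(cv2.findContours(m,0,1)[0],key=cv2.contourArea)
P=np.array([onz(T,u,v,.01)[:2] for u,v in c[:,0].astype(float)],np.float32)
print(cv2.minAreaRect(P))
# front edge & long edge directions
pts=c[:,0]; 
hull=cv2.approxPolyDP(cv2.convexHull(c),4,True)[:,0]; print(hull.tolist(),[onz(T,*p,.01)[:2].round(4).tolist() for p in hull.astype(float)])
E
```

```text
neck top on z=.33: [ 0.48388327 -0.2420579   0.33      ] [ 0.49150407 -0.24271664  0.33      ]
tri [ 0.48456985 -0.24344389  0.3266523 ] [ 0.48700115 -0.24029772  0.32584837]
[ 0.57400391 -0.17110248]
[ 0.4091345  -0.15804783]
[ 0.38408292 -0.42302151]
[ 13 170 150] [ 15 162 237] [ 12 172 132] [ 21 119 252] [ 14 169 228]
((0.4840421974658966, -0.2963206171989441), (0.2710811197757721, 0.17891819775104523), 85.1536865234375)
[[418, 208], [493, 217], [527, 236], [522, 296], [409, 275]] [[0.5724, -0.1688], [0.5691, -0.3524], [0.5307, -0.4351], [0.3869, -0.4233], [0.4078, -0.1562]]
```

Emit:
apply_moves([
  [0,0,-4],
  [0,0,-4],
  [0,0,-4],
  [0,0,-4],
  [2.6,-3,0],
  [2.6,-3,0],
  [2.6,-3,0],
  [2.6,-3,0],
], twist=[0.08,0.08,0.08,0.087,0,0,0,0], gripper=9.3)

```text
t: 1.1
tool_pos: [0.2606, -0.4695, 0.3969]
orientation: [-3.138, 0.126, 0.001]
force: [-0.1, -0.1, -0.4]
opening: 0.0929
gripper_force: 0.0
```

Emit:
apply_moves([
  [2.6,-3,0],
  [2.6,-3,0],
  [2.6,-3,0],
  [2.6,-3,0],
  [2.6,-3,0],
  [2.6,-3,0],
  [2.6,-3,0],
  [2.6,-3,0],
], twist=[0,0,0,0,0,0,0,0])

```text
t: 2.1
tool_pos: [0.4872, -0.2469, 0.397]
orientation: [-3.139, 0.126, 0.001]
force: [0.5, -0.6, -0.5]
opening: 0.093
gripper_force: 0.0
```

```bash
cat >> h.py <<'E'
from scipy.spatial.transform import Rotation as Ro
def tool():
    s=robot.read_state(); R=Ro.from_rotvec(s["orientation"]).as_matrix(); return s,np.array(s["tool_pos"]),R
E
python3 - <<'E'
from h import *
s,p,R=tool(); print(s["t"],p,R.round(3).tolist(),s["q"].round(2))
c=cam("wrist","wrist1.png"); np.savez("wrist1.npz",**c)
print("expect",proj(c,[.485,-.242,.33]), -c["R"].T@c["t"])
E
```

```text
2.1 [ 0.48715528 -0.24686182  0.39696055] [[0.997, -0.08, -0.001], [-0.08, -0.997, 0.0], [-0.001, -0.0, -1.0]] [-0.56 -0.02  1.36 -0.    1.81  1.09]
expect [315.82834532 216.92660175] [ 0.565822   -0.25299201  0.54413742]
```

View pics/wrist1.png

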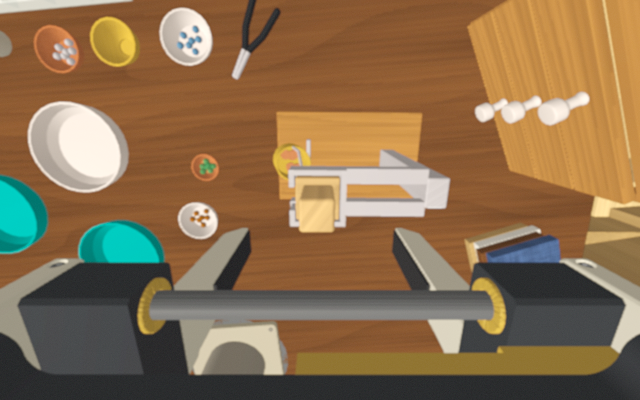

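The wrist view shows the neck top at about (317,219) against an expected (316,217). The fork edges are level, so the yaw matches. Next is the descent and grasp.

Emit:
apply_moves([
  [-0.25,-0.4,0],
  [0,0,1.5],
  [0,0,1.5],
  [0,0,1.5],
  [0,0,1.5],
  [0,0,1.5],
  [0,0,1.5],
  [0,0,0],
], twist=[0,0,0,0,0,0,0,0])

```text
t: 3.15
tool_pos: [0.4837, -0.2434, 0.3056]
orientation: [-3.138, 0.126, 0.004]
force: [0.1, 0.4, -0.1]
opening: 0.093
gripper_force: 0.0
```

Emit:
apply_moves([
  [0,0,0],
  [0,0,0],
  [0,0,0],
  [0,0,0],
  [0,0,0],
  [0,0,0],
  [0,0,0],
  [0,0,0],
], twist=[0,0,0,0,0,0,0,0], gripper=2.0, squeeze=45)

```text
t: 4.15
tool_pos: [0.4843, -0.2434, 0.3074]
orientation: [-3.138, 0.125, 0.0]
force: [0.2, 3.0, -0.0]
opening: 0.0299
gripper_force: 45.0
```

Emit:
apply_moves([
  [0,0,-2.2],
  [0,0,-1.8],
  [0,0,0],
], twist=[0,0,0])

```text
t: 4.53
tool_pos: [0.4849, -0.2443, 0.349]
orientation: [3.137, -0.126, 0.004]
force: [0.6, -0.7, -6.2]
opening: 0.0297
gripper_force: 45.0
```

```bash
cat >> h.py <<'E'
def mask(im):
    h=cv2.cvtColor(im,cv2.COLOR_RGB2HSV); return h
def snap(tag,k=20,cams=("scene",)):
    out={"t":[],"p":[],"f":[],"n":[]}
    for i in range(k):
        n=cams[i%len(cams)]; s,p,R=tool(); c=robot.read_camera(n)
        out["t"].append(s["t"]);out["p"].append(p);out["f"].append(c["frame"]);out["n"].append(n)
    np.savez(tag+".npz",**out); return out
E
python3 - <<'E'
from h import *
o=snap("sw1",18); print(o["t"][0],o["t"][-1],o["p"][0],o["p"][-1])
im=np.vstack([np.hstack([o["f"][i][140:340,100:300] for i in r]) for r in ((0,2,4,6),(8,10,12,14))])
cv2.imwrite("pics/sw1.png",cv2.cvtColor(im,cv2.COLOR_RGB2BGR))
E
```

```text
4.525 5.375 [ 0.48487462 -0.24432016  0.3489904 ] [ 0.48428008 -0.24375693  0.34744674]
```

View pics/sw1.png

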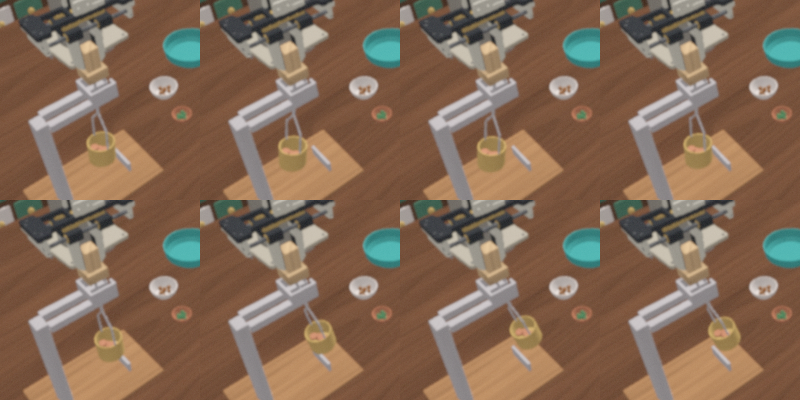

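The grip is out of the pocket and the basket swings freely over the ledge, with the pail between about (200,290) and (225,270) in the scene view. Next I measure the swing angle.

```bash
cat >> h.py <<'E'
CAL={n:dict(np.load(n+"1.npz")) for n in ("top","scene")}
def pail(im,n,pos,xs,zc=None):
    """yellow-brass blob centroid -> theta in plane through hinge with normal xs"""
    h=cv2.cvtColor(im,cv2.COLOR_RGB2HSV).astype(int)
    m=((h[...,0]>=19)&(h[...,0]<=30)&(h[...,1]>120)).astype(np.uint8)
    c=CAL[n]; H=np.array(pos)-[0,0,.056]; u0,v0=proj(c,H-[0,0,.2])
    yy,xx=np.mgrid[:400,:640]; m[np.hypot(xx-u0,yy-v0)>60]=0
    k,l,s,ce=cv2.connectedComponentsWithStats(cv2.morphologyEx(m,cv2.MORPH_CLOSE,np.ones((5,5))))
    if k<2: return np.nan,np.nan,0,(0,0)
    i=1+np.argmax(s[1:,4]); u,v=ce[i]; o,d=ray(c,u,v)
    X=o+d*((H-o)@xs)/(d@xs); r=X-H; ys=np.array([-xs[1],xs[0],0])
    return np.arctan2(r@ys,-r[2]),np.linalg.norm(r),s[i,4],(u.round(),v.round())
XS=np.array([.9968,-.0799,0])
W=np.sqrt(9.81/.213)
def fit(o,lo=0):
    t=np.array(o["t"]);th=np.array([pail(f,n,p,XS)[0] for f,n,p in zip(o["f"],o["n"],o["p"])])
    A=np.stack([np.cos(W*(t-t[-1])),np.sin(W*(t-t[-1])),np.ones_like(t)],1)[lo:]
    k=np.linalg.lstsq(A,th[lo:],rcond=None)[0]; return th,k,(A@k-th[lo:])
E
python3 - <<'E'
from h import *
o=np.load("sw1.npz")
for i in (0,4,9,12,16): print([np.round(x,3) for x in pail(o["f"][i],"scene",o["p"][i],XS)])
th,k,r=fit(o); print(th.round(3),k,np.hypot(*k[:2]),r.round(3))
E
```

```text
[np.float64(-0.106), np.float64(0.208), np.int32(517), array([200., 290.])]
[np.float64(-0.235), np.float64(0.207), np.int32(575), array([190., 296.])]
[np.float64(0.082), np.float64(0.209), np.int32(488), array([216., 282.])]
[np.float64(0.231), np.float64(0.211), np.int32(463), array([227., 274.])]
[np.float64(0.1), np.float64(0.21), np.int32(467), array([217., 281.])]
[-0.106 -0.167 -0.215 -0.239 -0.235 -0.201 -0.15  -0.079  0.003  0.082
  0.153  0.207  0.231  0.234  0.211  0.165  0.1    0.018] [ 0.01832525 -0.23864837 -0.00049995] 0.23935091267725703 [ 0.004 -0.002 -0.001  0.001  0.001 -0.002  0.001  0.001 -0.001 -0.
 -0.001 -0.002  0.003  0.002  0.001 -0.002 -0.004  0.   ]
```

```bash
cat >> h.py <<'E'
L=.213
def plan(th0,dth0,D,N,lam=0.0,v0=0.0):
    """row velocities (m/s) along +y_s bringing the pendulum to rest after N rows, least velocity steps"""
    T=.125; E=lambda t: np.array([[np.cos(W*t),np.sin(W*t)/W],[-W*np.sin(W*t),np.cos(W*t)]])
    # variables: steps dv_k at k*T, k=0..N
    A=np.zeros((4,N+1)); 
    for k in range(N+1):
        A[:2,k]=E((N-k)*T)@[0,-1/L]; A[2,k]=(N-k)*T; A[3,k]=1
    b=np.r_[-(E(N*T)@[th0,dth0]),D,0]
    dv=np.linalg.lstsq(A*[[1],[.15],[5],[1]],b*[1,.15,5,1],rcond=None)[0]
    v=np.cumsum(dv)[:N]; return v
def sim(th,dth,v,sub=25):
    T=.125/sub; out=[];vp=0
    for x in list(v)+[0]:
        dth-=(x-vp)/L*np.cos(th);vp=x
        for _ in range(sub):
            dth-=W*W*np.sin(th)*T; th+=dth*T; out.append(th)
        last=(th,dth)
    return np.array(out)
E
python3 - <<'E'
from h import *
s,p,R=tool(); print(s["t"],p,R.round(3).tolist())
o=np.load("sw1.npz"); th,k,r=fit(o); d=s["t"]-o["t"][-1]
th0=k[0]*np.cos(W*d)+k[1]*np.sin(W*d); dth0=W*(-k[0]*np.sin(W*d)+k[1]*np.cos(W*d)); print(th0,dth0)
dd=np.array([.5415,.1898])-p[:2]; D=dd@[.0799,.9968]; print("D",D,"x",dd@[.9968,-.0799])
v=plan(th0,dth0,D,24); cm=np.round(v*12.5,1); print(cm.tolist(),cm.sum())
q=sim(th0,dth0,cm/12.5); print(np.abs(q).max(),q[-1],np.abs(q[-25:]).max(),np.cumsum(cm)[:10])
print(q[::12].round(2))
E
```

```text
5.425 [ 0.484269   -0.24384808  0.34747382] [[0.997, -0.08, 0.0], [-0.08, -0.997, -0.0], [0.0, 0.0, -1.0]]
-0.062153719576937105 -1.5686285512292988
D 0.4368331647953705 x 0.022399381645372834
[0.1, 0.3, 0.7, 1.4, 1.9, 2.2, 2.2, 2.1, 2.0, 2.1, 2.4, 2.8, 3.0, 2.9, 2.5, 2.2, 2.0, 2.0, 2.1, 2.2, 2.0, 1.5, 0.8, 0.3] 43.7
0.2494008900294859 -0.004403029981884909 0.005279452495442091 [ 0.1  0.4  1.1  2.5  4.4  6.6  8.8 10.9 12.9 15. ]
[-0.07 -0.16 -0.22 -0.25 -0.24 -0.2  -0.13 -0.05  0.04  0.11  0.16  0.18
  0.17  0.13  0.07 -0.   -0.07 -0.13 -0.16 -0.17 -0.15 -0.11 -0.06  0.
  0.06  0.1   0.12  0.13  0.11  0.08  0.04 -0.01 -0.04 -0.07 -0.09 -0.08
 -0.07 -0.04 -0.01  0.02  0.05  0.07  0.08  0.08  0.07  0.06  0.04  0.02
  0.01  0.   -0.01 -0.01 -0.  ]
```

Emit:
apply_moves([
  [0,-0.1,0],
  [0,-0.3,0],
  [0,-0.7,0],
  [0,-1.4,0],
  [0,-1.9,0],
  [0,-2.2,0],
  [0.1,-2.2,0],
  [0.1,-2.1,0],
], twist=[0,0,0,0,0,0,0,0])

```text
t: 6.42
tool_pos: [0.495, -0.1333, 0.3476]
orientation: [-3.139, 0.124, -0.001]
force: [-0.0, -0.9, -5.5]
opening: 0.0294
gripper_force: 45.0
```

Emit:
apply_moves([
  [0.15,-2.0,0],
  [0.15,-2.1,0],
  [0.15,-2.4,0],
  [0.15,-2.8,0],
  [0.15,-3.0,0],
  [0.15,-2.9,0],
  [0.15,-2.5,0],
  [0.15,-2.2,0],
], twist=[0,0,0,0,0,0,0,0])

```text
t: 7.42
tool_pos: [0.5224, 0.0644, 0.3476]
orientation: [-3.139, 0.124, -0.0]
force: [0.5, -0.3, -5.9]
opening: 0.03
gripper_force: 45.0
```

Emit:
apply_moves([
  [0.15,-2.0,0],
  [0.15,-2.0,0],
  [0.15,-2.1,0],
  [0.15,-2.2,0],
  [0.15,-2.0,0],
  [0.1,-1.5,0],
  [0,-0.8,0],
  [0,-0.3,0],
], twist=[0,0,0,0,0,0,0,0])

```text
t: 8.43
tool_pos: [0.5417, 0.1903, 0.3474]
orientation: [3.139, -0.126, -0.0]
force: [0.1, -0.6, -5.5]
opening: 0.0296
gripper_force: 45.0
```

```bash
python3 - <<'E'
from h import *
o=snap("sw2",16); th,k,r=fit(o); print(o["t"][0],o["p"][-1],th.round(3),k.round(4),np.abs(r).max())
print([pail(o["f"][i],"scene",o["p"][i],XS)[1:] for i in (0,15)])
c=cam("top");np.savez("top2.npz",**c); s,p,R=tool(); print(p,R.round(3).tolist(),s["t"])
ims=[o["f"][-1][110:310,220:460],c["frame"][100:300,170:410]]
im=np.hstack([cv2.resize(i,None,fx=1.6,fy=1.6,interpolation=cv2.INTER_CUBIC) for i in ims]); cv2.imwrite("pics/over.png",cv2.cvtColor(im,cv2.COLOR_RGB2BGR))
E
```

```text
8.425 [0.54170547 0.19000474 0.34745062] [ 0.016  0.02   0.009 -0.005 -0.014 -0.02  -0.025 -0.038 -0.034 -0.035
 -0.037 -0.028 -0.021 -0.01   0.008  0.014] [ 0.0194  0.0231 -0.0079] 0.005041365533847023
[(np.float64(0.20229492359948015), np.int32(296), (np.float64(352.0), np.float64(202.0))), (np.float64(0.20321543826657504), np.int32(294), (np.float64(351.0), np.float64(203.0)))]
[0.54170477 0.19005412 0.3474558 ] [[0.997, -0.08, 0.0], [-0.08, -0.997, 0.0], [0.0, -0.0, -1.0]] 9.275
```

View pics/over.png

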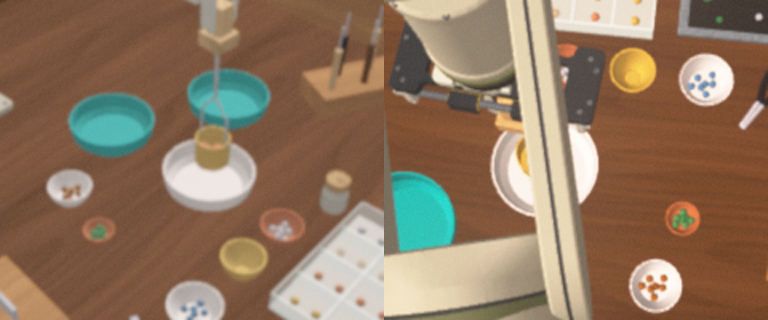

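```bash
python3 - <<'E'
from h import *
S=CAL["scene"]; 
for tag,z in(("sw1",0),("sw2",0)):
    o=np.load(tag+".npz"); d=[]
    for f,p in zip(o["f"],o["p"]):
        t,r,a,uv=pail(f,"scene",p,XS); ys=np.array([.0799,.9968,0])
        e=proj(S,p-[0,0,.056]+.2*(np.sin(t)*ys-np.array([0,0,np.cos(t)]))); d.append(np.array(uv)-e)
    print(tag,np.mean(d,0))
# rim from scene: project predicted rim and compare with white mask extremes
phi=np.linspace(0,6.283,200); rim=np.array([proj(S,[.5415+.08*np.cos(a),.1898+.08*np.sin(a),.046]) for a in phi])
print("pred rim u",rim[:,0].min(),rim[:,0].max(),"v",rim[:,1].min(),rim[:,1].max())
h=cv2.cvtColor(S["frame"],cv2.COLOR_RGB2HSV); m=((h[...,1]<60)&(h[...,2]>140)); m[:,:300]=0;m[:,400:]=0;m[:180]=0;m[260:]=0
l=cv2.connectedComponentsWithStats(m.astype(np.uint8)); print(l[2])
s,p,R=tool(); o=np.load("sw2.npz"); th,k,r=fit(o); d=s["t"]-o["t"][-1]
th0=k[0]*np.cos(W*d)+k[1]*np.sin(W*d); dth0=W*(-k[0]*np.sin(W*d)+k[1]*np.cos(W*d)); print(s["t"],th0,dth0)
for N in(8,12,16):
    v=plan(th0,dth0,0.0,N); cm=np.round(v*12.5,2); print(N,cm.tolist(),cm.sum()); q=sim(th0,dth0,cm/12.5); print(np.abs(q).max(),np.abs(q[-25:]).max())
E
```

```text
sw1 [0.57257559 2.42963884]
sw2 [-0.06018389  0.58881946]
pred rim u 320.9857039525347 378.89482820691705 v 196.26010115594806 235.03025475332814
[[     0      0    640    400 253741]
 [   321    196     59     46   2167]
 [   388    248     12     12     92]]
9.275 0.029652101365760585 0.0393085372318248
8 [0.12, 0.08, -0.06, -0.17, -0.16, -0.04, 0.1, 0.13] 0.0
0.02958925432493112 0.0006187640908463469
12 [0.04, 0.0, -0.08, -0.13, -0.11, -0.03, 0.08, 0.14, 0.13, 0.05, -0.03, -0.06] 1.3877787807814457e-17
0.02981129372094106 0.0010015228432007732
16 [0.03, 0.01, -0.05, -0.09, -0.08, -0.02, 0.05, 0.1, 0.08, 0.02, -0.05, -0.08, -0.05, 0.02, 0.07, 0.06] 0.020000000000000018
0.029870628505327748 0.0008528354317220026
```

The rim agrees in both views and the pail is centred, so I apply a small damping move of 8 rows.

Emit:
apply_moves([
  [0,-0.12,0],
  [0,-0.08,0],
  [0,0.06,0],
  [0,0.17,0],
  [0,0.16,0],
  [0,0.04,0],
  [0,-0.1,0],
  [0,-0.13,0],
], twist=[0,0,0,0,0,0,0,0])

```text
t: 10.28
tool_pos: [0.5417, 0.1901, 0.3474]
orientation: [-3.139, 0.126, 0.0]
force: [0.2, 0.3, -5.3]
opening: 0.0299
gripper_force: 45.0
```

```bash
python3 - <<'E'
from h import *
o=snap("sw3",20); th,k,r=fit(o); print(o["t"][0],o["p"][-1],th.round(3),k.round(4),np.abs(r).max())
E
```

```text
10.275 [0.54171642 0.18998785 0.34745604] [-0.011 -0.007 -0.008 -0.008  0.002 -0.009 -0.008 -0.002 -0.007 -0.004
 -0.007 -0.008  0.001 -0.005 -0.009 -0.01  -0.012 -0.008 -0.008 -0.005] [-0.0017  0.0014 -0.0066] 0.007578912063806708
```

The basket is still, at about 0.002 rad. I hold for 3 s, then lower 40 mm slowly.

Emit:
apply_moves([
  [0,0,0],
  [0,0,0],
  [0,0,0],
  [0,0,0],
  [0,0,0],
  [0,0,0],
  [0,0,0],
  [0,0,0],
], twist=[0,0,0,0,0,0,0,0])

```text
t: 12.28
tool_pos: [0.5417, 0.19, 0.3474]
orientation: [-3.139, 0.126, 0.0]
force: [-0.8, -1.0, -5.7]
opening: 0.0297
gripper_force: 45.0
```

Emit:
apply_moves([
  [0,0,0],
  [0,0,0],
  [0,0,0],
  [0,0,0],
  [0,0,0],
  [0,0,0],
  [0,0,0],
  [0,0,0],
], twist=[0,0,0,0,0,0,0,0])

```text
t: 13.28
tool_pos: [0.5417, 0.19, 0.3474]
orientation: [3.139, -0.126, 0.0]
force: [-0.5, 0.1, -5.6]
opening: 0.0296
gripper_force: 45.0
```

Emit:
apply_moves([
  [0,0,0],
  [0,0,0.1],
  [0,0,0.2],
  [0,0,0.3],
  [0,0,0.3],
  [0,0,0.3],
  [0,0,0.3],
  [0,0,0.3],
], twist=[0,0,0,0,0,0,0,0])

```text
t: 14.28
tool_pos: [0.5417, 0.19, 0.3292]
orientation: [-3.139, 0.126, 0.0]
force: [0.2, 0.1, -6.0]
opening: 0.0298
gripper_force: 45.0
```

Emit:
apply_moves([
  [0,0,0.3],
  [0,0,0.3],
  [0,0,0.3],
  [0,0,0.3],
  [0,0,0.3],
  [0,0,0.3],
  [0,0,0.3],
  [0,0,0.1],
], twist=[0,0,0,0,0,0,0,0])

```text
t: 15.28
tool_pos: [0.5416, 0.19, 0.3071]
orientation: [3.139, -0.126, -0.001]
force: [-0.4, 0.3, -6.1]
opening: 0.0298
gripper_force: 45.0
```

```bash
python3 - <<'E'
from h import *
o=snap("sw4",20); th,k,r=fit(o); print(o["t"][0],o["p"][-1],th.round(3),k.round(4)); s=robot.read_state(); print(s["force"],s["gripper_force"])
im=cv2.resize(o["f"][-1][110:270,260:440],None,fx=3,fy=3,interpolation=cv2.INTER_CUBIC); cv2.imwrite("pics/low.png",cv2.cvtColor(im,cv2.COLOR_RGB2BGR))
E
```

```text
15.275 [0.54170403 0.19000538 0.3074319 ] [-0.006  0.007  0.007  0.219 -0.007  0.215  0.223 -0.002 -0.006 -0.004
 -0.006  0.001 -0.003 -0.    -0.004  0.216 -0.    -0.003  0.004 -0.004] [0.009  0.0419 0.0419]
[-0.81915332  0.24172161 -4.76612717] 44.985310435295105
```

View pics/low.png

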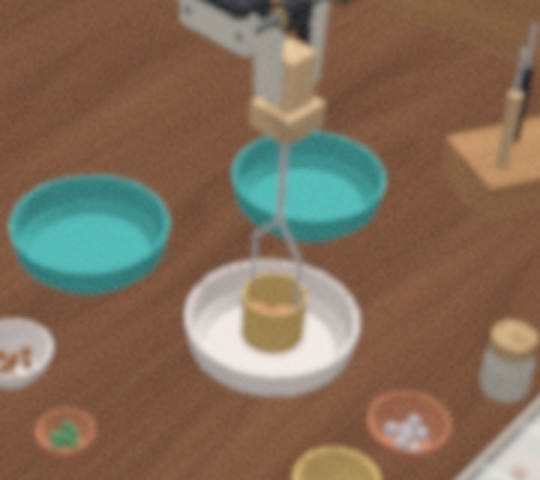

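The basket hangs still inside the white bowl (pail at about (275,315) in the crop, clear of the walls), with its underside at about 25 mm. The isolated 0.22 readings are mask jumps to the yellow cup. I hold for another 3 s.

Emit:
apply_moves([
  [0,0,0],
  [0,0,0],
  [0,0,0],
  [0,0,0],
  [0,0,0],
  [0,0,0],
  [0,0,0],
  [0,0,0],
], twist=[0,0,0,0,0,0,0,0])

```text
t: 17.27
tool_pos: [0.5417, 0.19, 0.3074]
orientation: [3.139, -0.126, -0.0]
force: [-0.2, -0.7, -4.7]
opening: 0.0296
gripper_force: 45.0
```

Emit:
apply_moves([
  [0,0,0],
  [0,0,0],
  [0,0,0],
  [0,0,0],
  [0,0,0],
  [0,0,0],
  [0,0,0],
  [0,0,0],
], twist=[0,0,0,0,0,0,0,0])

```text
t: 18.27
tool_pos: [0.5417, 0.19, 0.3074]
orientation: [3.139, -0.126, 0.0]
force: [-0.2, -0.1, -5.7]
opening: 0.0301
gripper_force: 45.0
```

Emit:
apply_moves([
  [0,0,0],
  [0,0,0],
  [0,0,0],
  [0,0,0],
  [0,0,0],
  [0,0,0],
  [0,0,0],
  [0,0,0],
], twist=[0,0,0,0,0,0,0,0])

```text
t: 19.27
tool_pos: [0.5417, 0.19, 0.3075]
orientation: [-3.139, 0.126, -0.0]
force: [0.5, 1.0, -5.9]
opening: 0.0296
gripper_force: 45.0
```

```bash
python3 -c "
from plant import robot
print(robot.close_job())"
```

```text
the job is handed in; nothing more can be done
None
```

I handed the job in at about 19 s with the basket held by its grip, hanging still near the middle of the white bowl, underside about 25 mm above the table, after at least 3 s still above the rim and another 3 s inside; the hand-in returned no verdict.

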